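# Complete a layer of module housings on its slab and hold it in the ratchet bar clamp

## Robot

A 6-joint arm with a two-finger parallel gripper is mounted at the origin on the work surface. World frame = base frame: x ahead of the robot, y to its left, z up, the work surface at z = 0. Lengths are in mm, angles in rad, forces in N, time in s.
With the tool pointing down it reaches from about 275 to 750 mm from the base axis. Payload 10.2 kg.
Tool frame: the origin (TCP) lies midway between the tips of the shut fingers; the grasp point (between the pads) lies 19 mm behind it; z points along the fingers, y is the line along which they close (so a half turn about z gives the same grasp; the last joint's range is limited). The gripper opens to 88 mm and grips with 3 to 60 N. Pads are 18 mm wide; open, the fingers measure 123 mm over their backs; the gripper's body (75 mm by 187 mm) begins 45 mm behind the grasp point.
Start: joints at [1.027, 0.313, 1.498, -0, 1.331, -0.223], TCP at [165.559, 498.218, 238.72] pointing down, gripper open.
Joint ranges: [-2.94, 2.94], [-0.97, 2.17], [0.19, 2.56], [-1.23, 4.37], [0.02, 3.11], [-2.88, 2.88]. Speed limits (rad/s): [2.39, 2.39, 3.01, 3.14, 3.14, 3.14].

## Interface

Orientations are given as a unit quaternion [x, y, z, w].
In Python, from bench import bot, viewer gives the robot as it stands.
- The arm moves only by the shell command python3 -m creep 'ROWS' [FORCE]. ROWS is JSON, one flat list of numbers, 5 for each row, row after row: the finger opening in mm, from 0 to 88.1, then the shift along the tool's x, y, z in units of 50 mm (1.0 is 50 mm), then the turn about the tool's z in units of 6 degrees (1.0 is 6 degrees). In form: [fingers, x, y, z, yaw, fingers, x, y, z, yaw, ...]. A call has exactly 10 rows; each row shifts and turns the commanded pose from where the row before left it, along the tool's axes as they then stand; what a row does not reach is not made up. A row lasts 1/8 s, in which the tool goes at most 62.5 mm and 10.7 degrees, less where a joint would pass 70% of its speed; a pose out of reach is approached as far as the arm can. A call is refused whole if a number of a shift passes 1 or a number of a turn 1, either way. A call with a gripper value outside its range is refused whole. The fingers move at their own pace and stop on an object; FORCE is the grip in N (left out, the last holds). Time passes only in rows, so rows that do not move let the fingers close, or fill a call up. It gives the time, the measured TCP pose, the force, the opening and the grip force at its end, in the units of the state.
- bot.sense(): the state, without advancing time (a new reading comes with each control period).
- viewer.camera(name): name is "scene" or "top" or "wrist"; returns a dict with "image" (420x560x3 uint8, blue, green, red), "mtx" (3x3 intrinsics, pixels), "extrinsics" (4x4, takes a point from camera to world coordinates). Camera axes: x right, y up, looking along -z (the intrinsics and any distortion apply to the point x, -y, -z); pixel columns grow to the right and rows downward; lengths in mm; the calibration is good to about 2 mm. A picture is of the moment at which its call begins. There is no depth.
- bot.hand_in(): hands the job in; it is judged then, once.
The state is a dict: "clock": time; "joint_pos": joint angles; "dq": joint speeds; "tau": joint torques, N m; "tcp_pos": TCP position; "orientation": TCP orientation; "ft_force": force on the tool from outside, world axes, zero at the start; "ft_torque": the same for the moment, N m; "finger_gap": finger opening in mm; "grasp_force": force on a finger pad.
Only numpy, scipy, OpenCV 4.12 (cv2) and the standard library are available. Lean on these libraries where they do the work, as an engineer would, in place of code of your own. Each camera call takes 0.05 s, during which the arm holds its last target. There are 200 camera calls.

## Task

Lay the orange-nosed module housing flat on the clamp's plywood slab, crosswise against the ends of the two white-nosed ones and centred, so that the three make a closed interlocking layer, and let go of it. Then pump the bar clamp's red trigger (squeeze it towards the black grip and let it back, several times) until the jaw's orange pad presses on that housing, and finish while still holding the trigger squeezed, with the layer pushed tight against the fixed jaw and the spring pad pushed in about half of its travel, at no time nearly all the way. Move the jaw only by the trigger, never by pushing it directly, and leave the other things on the table alone.

Things in the scene. Friction and masses are not known exactly. Their poses are not given: they have to be found in the camera images.
- clamp: the bench bar clamp, bolted down: aluminium base 130 mm wide, 12 mm thick, from y = -270 to 190 mm. Origin on the table under the base; z up; +y is the way the jaw pushes (from trigger end to fixed jaw), x across. In this frame: plywood slab from y = -12 to 160 mm, 110 mm wide, top at z = 22 mm; blue fixed jaw, face at y = 160 mm, top at z = 67 mm
- seat (a point): centre of the orange-nosed housing's place in the fully closed layer: x = 0, y = 35 mm in the clamp, 32 mm above the slab's top. The white-nosed ones start 1 to 4 mm short of the fixed jaw, so lay it just short of their ends (by up to about 8 mm); the clamp closes the gaps. Axes as the clamp's
- grip_mid (a point): middle of the fixed black upright grip, 30 mm wide (clamp x), 12 mm thick (clamp y), z = 70 to 145 mm; the point is at z = 115 mm, half-way through its thickness. It stands on the black ratchet housing, which is 56 mm wide, from y = -235 to -115 mm in the clamp, top at z = 70 mm. Axes as the clamp's
- trigger_mid (a point): middle of the red upright trigger, 30 mm wide, 12 mm thick (clamp y), top at z = 143 mm; the point is at z = 115 mm, half-way through its thickness. Released, its centre is 28 mm from the grip's centre (40 mm over both outer faces, 16 mm clear between); fully squeezed 14 mm (26 mm over both). It slides straight along clamp +y towards the grip
- paddle: the red trigger again, as a body; origin 115 mm under trigger_mid
- trigger (a joint): trigger travel: 0 released, 0.014 m fully squeezed towards the grip; a spring of 2 N (released) to 3.4 N (squeezed) returns it. Its pawl drives the jaw forward one to one by 4 mm ratchet teeth, after up to 4 mm of idle travel; a full stroke moves the jaw 10 to 14 mm; on the way back the jaw stays
- jaw (a joint): forward travel of the jaw along clamp +y, 0 to 0.085 m, driven by the trigger. 3 N of friction keep it in place when the trigger goes back, but there is no lock: once it presses on a housing it springs back unless the trigger is held
- jaw_head: the blue sliding jaw head that carries the spring pad, 70 mm wide, 20 mm thick, top at z = 64 mm; origin at the clamp's origin when joint jaw is 0 (the head itself then lies from y = -90 to -70 mm)
- plunger (a joint): how far the spring pad is pushed into the jaw head: 0 free, 0.020 m bottomed; spring 1 N per mm. The green stem between pad and head shows 22 mm when free
- pad: the orange pad plate on the jaw's green stem, 60 mm wide, 24 mm high, 8 mm thick; moves with the jaw and the plunger; its origin is at the clamp's origin when joints jaw and plunger are 0
- pad_face (a point): centre of the orange pad's pushing face, which looks to clamp +y, 40 mm above the table. Axes as the clamp's
- module_c_mid (a point): the loose orange-nosed module housing, at the centre of its outline, 32 mm above its underside. Body 100 mm (own x) x 50 mm (own y) x 36 mm high; on it, centred, a raised orange nose 50 mm (x) x 24 mm (y) x 28 mm high, total height 64 mm: grip the nose across its 24 mm. About 0.15 kg. Starts flat on the table, left of the clamp. To be laid with its x axis along the clamp's x, either way round
- module_c: the same housing; origin at the centre of its underside
- module_a_mid (a point): white-nosed housing of the same shape already on the slab, lengthwise (its x axis along the clamp's y), on the clamp's -x side; point at the outline's centre, 32 mm up
- module_a: the same; origin at the centre of its underside
- module_b_mid (a point): the other white-nosed housing, lengthwise on the clamp's +x side; point at the outline's centre, 32 mm up
- module_b: the same; origin at the centre of its underside
- terminals: bystander: strip of cream terminal blocks, 110 x 42 x 42 mm, left of the clamp, in the place the orange-nosed housing does not have
- mouse: bystander: black computer mouse, 105 x 62 x 34 mm
- screwdriver: bystander: screwdriver lying on the table
- bin: bystander: blue open parts bin, 130 x 100 x 50 mm
- meter: bystander: yellow multimeter lying flat, 150 x 75 x 41 mm
Mind the look-alikes: they are no part of the job. Leave any turquoise look-alike of the module_c alone.

How it is judged:
By the outcome, as a careful person would: the job done as asked, in the order asked, and still so for the second after the job is handed in, while the arm keeps its last pose, push and grip.
It also fails if it takes over 67 s, if anything falls off the work surface, if the arm or the gripper's body presses on something with over 40 N, if the wrist force passes 120 N, or if a joint passes its speed limit or range.

## Working session

There is one attempt and no reset: what is moved stays moved. The work goes in short steps, Python scripts to look and compute and a shell command to move; the robot and the scene stay as the last step left them, time stands still between calls to the robot, and variables do not carry over. Pictures are saved under pics/ and viewed, at most 11 in all, crops included, and the job is handed in when it is done.

```bash
mkdir -p pics; ls; python3 - <<'E'
from bench import bot, viewer
import cv2,json
s=bot.sense(); print(s)
for n in("scene","top"):
    c=viewer.camera(n); cv2.imwrite(f"pics/{n}0.png",c["image"]); print(n,c["mtx"],c["extrinsics"],[k for k in c])
E
```

```text
pics
{'clock': 0.0, 'joint_pos': array([ 1.02659377e+00,  3.13433422e-01,  1.49840923e+00, -4.84908963e-05,
        1.33101026e+00, -2.23431742e-01]), 'dq': array([ 0.00015553, -0.00061246,  0.0008025 , -0.00084257, -0.00071499,
       -0.0008207 ]), 'tau': array([-9.26054818e-04, -4.02214694e+01, -2.52268893e+01,  6.93763071e-02,
        3.53995292e-02, -1.09334028e-04]), 'tcp_pos': array([165.44127324, 497.99515332, 238.18003875]), 'orientation': array([ 1.59692947e-01,  9.87166534e-01, -5.93100808e-04, -2.14125275e-04]), 'ft_force': array([ 0.12000364, -0.51764371,  0.41322716]), 'ft_torque': array([-0.06202676,  0.03378416,  0.01262334]), 'grasp_force': 0.0, 'finger_gap': 88.50771932876056}
scene [[388.6424212    0.         282.70570669]
 [  0.         388.6424212  206.13413098]
 [  0.           0.           1.        ]] [[ 6.72684141e-01 -4.31952639e-01  6.00760321e-01  1.24374632e+03]
 [ 7.39928925e-01  3.93914085e-01 -5.45286053e-01 -6.98084142e+02]
 [-1.11020252e-03  8.11325219e-01  5.84594010e-01  8.81638465e+02]
 [ 0.00000000e+00  0.00000000e+00  0.00000000e+00  1.00000000e+00]] ['image', 'mtx', 'extrinsics']
top [[507.66173264   0.         281.67611387]
 [  0.         507.66173264 209.24415776]
 [  0.           0.           1.        ]] [[ 1.21641690e-02  9.91722904e-01 -1.27819070e-01  2.23102281e+02]
 [-9.99825253e-01  1.02485072e-02 -1.56343183e-02  8.75107294e+00]
 [-1.41949569e-02  1.27986913e-01  9.91674268e-01  1.74584810e+03]
 [ 0.00000000e+00  0.00000000e+00  0.00000000e+00  1.00000000e+00]] ['image', 'mtx', 'extrinsics']
```

View pics/top0.png

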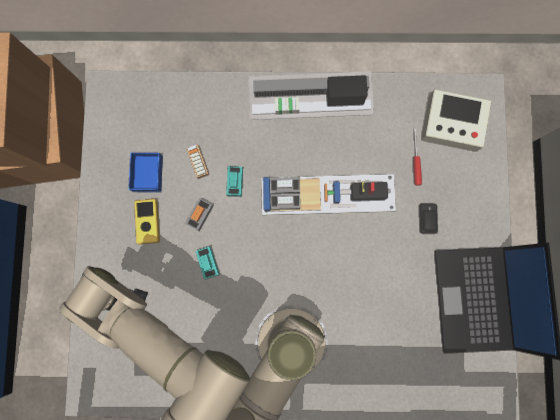

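View pics/scene0.png

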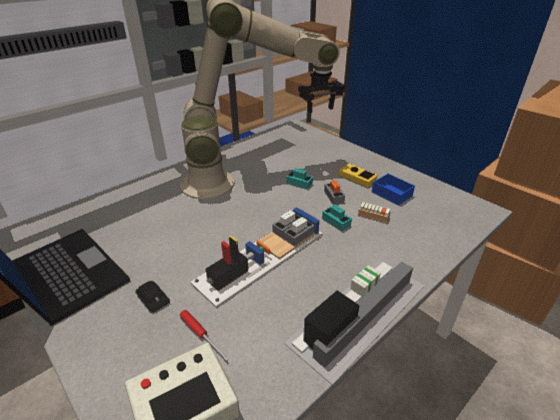

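The top view shows the clamp at about (262–396, 176–213) with the fixed jaw at the left, which is world +y. The orange-nosed housing is at (200,213), the red trigger at (373,186), and turquoise look-alikes are at (235,180) and (207,262).

```bash
cat > h.py <<'E'
import cv2,numpy as np
from bench import bot,viewer
from scipy.spatial.transform import Rotation as R
def cast(c,uv,z):
    uv=np.atleast_2d(np.array(uv,float)); K=c["mtx"];E=c["extrinsics"]
    d=np.c_[(uv[:,0]-K[0,2])/K[0,0],-(uv[:,1]-K[1,2])/K[1,1],-np.ones(len(uv))]@E[:3,:3].T
    return E[:3,3]+d*((z-E[2,3])/d[:,2])[:,None]
def proj(c,P):
    E=c["extrinsics"];K=c["mtx"]; p=(np.atleast_2d(P)-E[:3,3])@E[:3,:3]
    return np.c_[K[0,0]*p[:,0]/-p[:,2]+K[0,2],K[1,1]*-p[:,1]/-p[:,2]+K[1,2]]
def mask(c,lo,hi,roi=None):
    m=cv2.inRange(cv2.cvtColor(c["image"],cv2.COLOR_BGR2HSV),np.array(lo),np.array(hi))
    if roi is not None:
        z=np.zeros_like(m);x0,y0,x1,y1=roi;z[y0:y1,x0:x1]=m[y0:y1,x0:x1];m=z
    return m
def blobs(m,amin=8):
    out=[]
    for k in cv2.findContours(m,cv2.RETR_EXTERNAL,cv2.CHAIN_APPROX_NONE)[0]:
        a=cv2.contourArea(k)
        if a>=amin: out.append((a,cv2.minAreaRect(k)))
    return sorted(out,key=lambda t:-t[0])
E
python3 - <<'E'
from h import *
c=viewer.camera("top");im=c["image"]
a=cv2.resize(im[140:290,180:410],None,fx=3.4,fy=3.4,interpolation=cv2.INTER_CUBIC)
cv2.imwrite("pics/crop.png",a)
for nm,lo,hi,z in [("orange",(5,130,90),(16,255,255),64),("red",(0,150,80),(4,255,255),143),("ply",(14,60,120),(25,160,255),22),("blue",(105,130,50),(125,255,255),67)]:
    for A,r in blobs(mask(c,lo,hi,(180,160,400,300)),3):
        b=cv2.boxPoints(r);print(nm,A,np.round(r[0],1),np.round(r[1],1),cast(c,[r[0]],z).round(0),"corners",cast(c,b,z)[:,:2].round(0).tolist())
E
```

```text
orange 86.0 [197.1 212.8] [ 7.2 13.9] [[425. 318.  64.]] corners [[409.0, 339.0], [451.0, 319.0], [441.0, 297.0], [399.0, 317.0]]
orange 15.5 [325.5 192. ] [16.  1.] [[ 500. -111.   64.]] corners [[527.0, -109.0], [527.0, -113.0], [473.0, -113.0], [473.0, -109.0]]
red 13.5 [372.  186.5] [7. 2.] [[ 506. -254.  143.]] corners [[517.0, -251.0], [517.0, -257.0], [495.0, -257.0], [495.0, -250.0]]
ply 567.5 [309.5 193.5] [31. 21.] [[501. -59.  22.]] corners [[555.0, -23.0], [555.0, -95.0], [447.0, -95.0], [447.0, -23.0]]
ply 33.5 [199.3 166.6] [18.1 12.5] [[591. 324.  22.]] corners [[614.0, 355.0], [629.0, 315.0], [569.0, 292.0], [554.0, 332.0]]
ply 19.0 [196.2 215.2] [4.3 9.8] [[422. 329.  22.]] corners [[411.0, 343.0], [440.0, 327.0], [433.0, 314.0], [403.0, 330.0]]
```

View pics/crop.png

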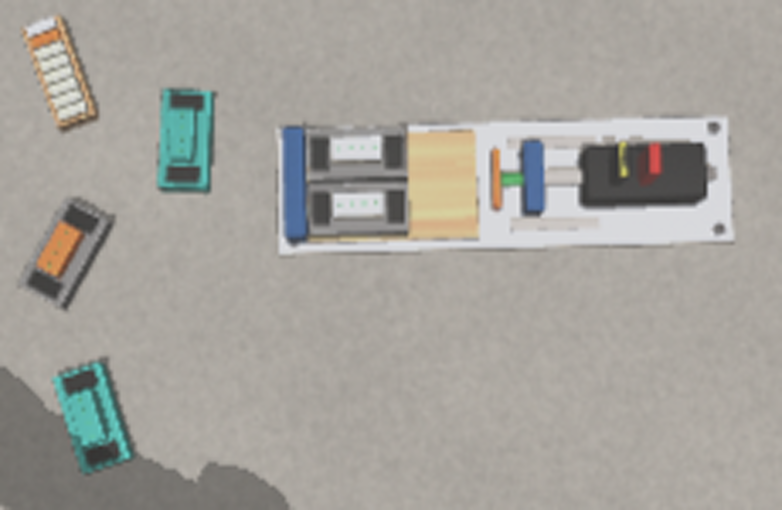

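The crop shows clearly that the clamp is almost aligned with the world axes, with the jaw at the left and the red trigger to the right of the black/yellow grip. The orange-nosed housing is at roughly (425,318) mm. I'll move above it.

```bash
python3 -m creep '[88,-0.76,-0.22,0,0, 88,-0.76,-0.22,0,0, 88,-0.76,-0.22,0,0, 88,-0.76,-0.22,0,0, 88,-0.76,-0.22,0,0, 88,-0.76,-0.22,0,0, 88,-0.76,-0.22,0,0, 88,-0.76,-0.22,0,0, 88,0,0,0,0.6, 88,0,0,0,0.6]' 20; python3 - <<'E'
from h import *
c=viewer.camera("wrist");cv2.imwrite("pics/w1.png",c["image"]);print(c["mtx"],c["extrinsics"]);s=bot.sense();print(s["tcp_pos"],s["orientation"],s["clock"])
E
```

```text
clock: 1.4
tcp_pos: [426.6, 318.4, 238.3]
orientation: [0.223, 0.975, -0.0, -0.0]
ft_force: [-0.7, -0.5, -0.4]
finger_gap: 88.2
grasp_force: 0.0
[[365.56109154   0.         278.87169815]
 [  0.         365.56109154 205.74052148]
 [  0.           0.           1.        ]] [[ 4.34974588e-01 -8.70637338e-01 -2.29755814e-01  3.66635053e+02]
 [ 9.00442622e-01  4.20452133e-01  1.11458909e-01  3.46820085e+02]
 [-4.38966101e-04 -2.55363720e-01  9.66844960e-01  3.83277983e+02]
 [ 0.00000000e+00  0.00000000e+00  0.00000000e+00  1.00000000e+00]]
[426.38974647 318.59734079 238.39974973] [ 2.23852060e-01  9.74623070e-01 -1.96569156e-04 -2.95659055e-04] 1.45
```

View pics/w1.png

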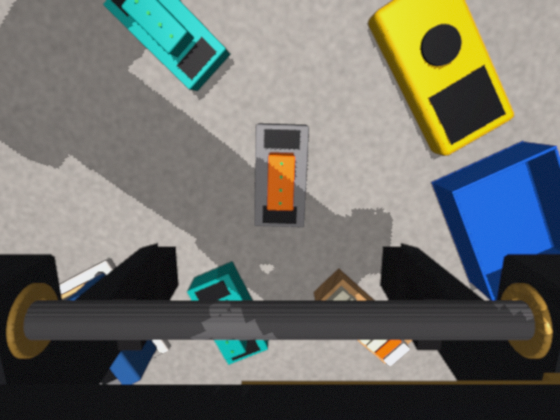

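The wrist view shows the housing at (281,175) with its orange nose from (267,153) to (296,211), almost aligned with the tool. I'll refine the centre and angle from it.

```bash
cat >> h.py <<'E'
def toolmove(xy,ang=None,z=None):
    """shift in tool units to bring TCP to xy, z; ang = wanted world angle(deg) of tool y (mod 180)"""
    s=bot.sense(); M=R.from_quat(s["orientation"]).as_matrix(); p=s["tcp_pos"]
    d=np.array([xy[0]-p[0],xy[1]-p[1],0 if z is None else z-p[2]])
    print("tcp",p.round(1),"tool units",(M.T@d/50).round(3))
    ay=np.degrees(np.arctan2(M[1,1],M[0,1])); print("tool y ang",ay.round(2))
    if ang is not None: print("yaw units",round(-(((ang-ay)+90)%180-90)/6,3))
E
python3 - <<'E'
from h import *
c=viewer.camera("wrist")
hsv=cv2.cvtColor(c["image"],cv2.COLOR_BGR2HSV)
for v in (90,):
  m=mask(c,(5,130,v),(18,255,255),(240,100,330,240))
  for A,r in blobs(m,50):
    P=cast(c,cv2.boxPoints(r),64);print(A,r,P.round(1).tolist(),P.mean(0))
print(hsv[150:216:5,281].tolist());print(hsv[170,258:306:2].tolist());print(hsv[195,258:306:2].tolist())
# gray body vs. ground: show gray rows
print(c["image"][180,245:320:3].tolist());print(c["image"][115:235:4,262].tolist())
E
```

```text
1465.5 ((280.5, 181.5), (57.0, 27.0), 90.0) [[395.1, 321.6, 64.0], [405.4, 342.7, 64.0], [451.9, 320.7, 64.0], [441.2, 298.7, 64.0]] [423.4268185  320.95162723  64.        ]
[[170, 5, 153], [14, 242, 163], [17, 206, 236], [28, 150, 177], [16, 213, 229], [17, 195, 162], [13, 225, 194], [12, 225, 197], [36, 143, 125], [12, 223, 197], [12, 225, 193], [15, 204, 176], [11, 204, 121], [135, 17, 30]]
[[135, 10, 105], [150, 7, 103], [160, 8, 102], [150, 5, 103], [3, 24, 108], [11, 193, 164], [12, 223, 198], [12, 223, 197], [12, 223, 199], [13, 227, 197], [14, 217, 220], [15, 217, 221], [16, 211, 235], [17, 209, 236], [17, 210, 237], [16, 212, 237], [16, 210, 237], [16, 211, 236], [10, 157, 184], [165, 7, 144], [150, 3, 157], [160, 5, 157], [158, 6, 157], [158, 7, 155]]
[[160, 7, 104], [165, 5, 105], [140, 7, 104], [150, 5, 105], [6, 61, 113], [12, 216, 185], [12, 222, 198], [12, 225, 197], [12, 229, 196], [12, 230, 197], [12, 228, 196], [12, 228, 196], [13, 228, 196], [12, 226, 196], [12, 226, 196], [12, 228, 195], [13, 230, 195], [11, 207, 176], [6, 48, 107], [165, 5, 102], [160, 8, 102], [
[... 247 characters left out ...]
 194], [22, 95, 197], [18, 92, 195], [24, 105, 207], [58, 112, 212], [155, 152, 156], [156, 154, 156], [155, 154, 155], [143, 142, 145], [168, 174, 181], [169, 175, 182], [168, 174, 180], [174, 179, 187]]
[[176, 183, 189], [176, 182, 188], [123, 125, 129], [162, 161, 164], [157, 155, 158], [156, 153, 157], [158, 157, 160], [156, 153, 156], [155, 153, 157], [163, 161, 164], [163, 160, 163], [133, 131, 133], [105, 103, 104], [105, 102, 104], [104, 102, 104], [103, 101, 103], [103, 101, 103], [103, 102, 103], [102, 101, 103], [104, 101, 104], [104, 101, 103], [103, 101, 104], [104, 103, 104], [78, 76, 78], [77, 75, 77], [73, 72, 73], [71, 70, 71], [88, 86, 87], [107, 111, 115], [110, 113, 117]]
```

```bash
python3 -m creep '[88,0.045,0.016,0.66,0.17, 88,0,0,0.66,0, 88,0,0,0.66,0, 88,0,0,0.66,0, 88,0,0,0.66,0, 88,0,0,0.66,0, 88,0,0,0,0, 24,0,0,0,0, 18,0,0,0,0, 18,0,0,0,0]' 20
```

```text
clock: 2.75
tcp_pos: [425.0, 320.7, 41.6]
orientation: [0.23, 0.973, 0.0, 0.001]
ft_force: [-0.0, -0.1, 0.7]
finger_gap: 60.5
grasp_force: 0.0
```

```bash
python3 -m creep '[18,0,0,0,0, 18,0,0,0,0, 18,0,0,0,0, 18,0,0,0,0, 18,0,0,-0.6,0, 18,0,0,-0.8,0, 18,0,0,-0.8,0, 18,0,0,-0.8,0, 18,0,0,0,0, 18,0,0,0,0]' 20
```

```text
clock: 4.0
tcp_pos: [424.0, 320.3, 189.3]
orientation: [0.23, 0.973, -0.001, -0.001]
ft_force: [0.0, -0.2, -2.2]
finger_gap: 23.7
grasp_force: 19.9
```

```bash
python3 -m creep '[18,0,0,-0.2,-0.9, 18,0,0,-0.2,-0.9, 18,0,0,-0.2,-0.9, 18,0,0,-0.2,-0.9, 18,0,0,-0.2,-0.9, 18,0,-0.7,0,0, 18,0,-0.8,0,0, 18,0,-0.8,0,0, 18,0,-0.8,0,0, 18,0,-0.8,0,0]' 20
python3 -m creep '[18,-0.45,-0.8,0,0, 18,-0.45,-0.8,0,0, 18,-0.45,-0.8,0,0, 18,-0.45,-0.8,0,0, 18,-0.45,-0.3,0,0, 18,0,0,0,0, 18,0,0,0,0, 18,0,0,0,0, 18,0,0,0,0, 18,0,0,0,0]' 20
python3 - <<'E'
from h import *
c=viewer.camera("wrist");cv2.imwrite("pics/w2.png",c["image"]);np.save("w2.npy",c,allow_pickle=True);s=bot.sense();print(c["extrinsics"].round(3),s["tcp_pos"],s["orientation"],s["joint_pos"].round(2))
E
```

```text
clock: 5.25
tcp_pos: [425.3, 124.3, 239.1]
orientation: [-0.004, 1.0, -0.0, -0.002]
ft_force: [1.0, 0.3, -2.3]
finger_gap: 23.9
grasp_force: 19.9
clock: 6.5
tcp_pos: [539.6, -48.4, 240.8]
orientation: [-0.004, 1.0, -0.0, 0.0]
ft_force: [-0.3, 0.4, -1.9]
finger_gap: 24.0
grasp_force: 19.9
[[-7.00000e-03 -9.67000e-01 -2.56000e-01  4.73010e+02]
 [ 1.00000e+00 -7.00000e-03 -2.00000e-03 -4.89050e+01]
 [-0.00000e+00 -2.56000e-01  9.67000e-01  3.85743e+02]
 [ 0.00000e+00  0.00000e+00  0.00000e+00  1.00000e+00]] [539.61987973 -48.49569957 240.84489521] [-3.61913068e-03  9.99993443e-01 -5.00258301e-05  1.19207803e-04] [-0.31  0.35  1.44 -0.    1.35 -1.88]
```

View pics/w2.png

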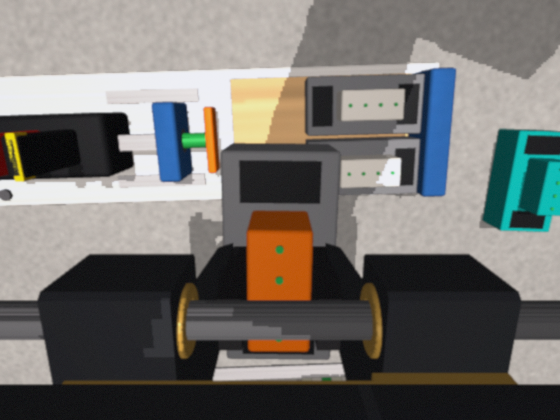

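The clamp is in the wrist view: slab edge at col 230, ends of the white-nosed housings at col ~306, fixed jaw face at col ~421, pad at (210,140). The held housing sits square in the grip. I'll measure these edges.

```bash
python3 - <<'E'
from h import *
c=np.load("w2.npy",allow_pickle=True).item();im=cv2.GaussianBlur(c["image"],(3,3),0).astype(float)
def edges(line,off,th=12):
    g=np.abs(np.gradient(line,axis=0)).sum(1);return [(off+i,int(g[i])) for i in range(1,len(g)-1) if g[i]>th and g[i]>=g[i-1] and g[i]>g[i+1]]
for r in (90,100,125,140): print("row",r,edges(im[r,195:320],195,25))
for r in (90,100,110): print("row",r,edges(im[r,300:460],300,25))
for r in (165,180): print("row",r,edges(im[r,330:460],330,25))
for k in (60,140,225,330,380,400): print("col",k,edges(im[55:215,k],55,25))
B=dict(ply=((14,50,90),(26,200,255),(225,70,310,150)),pad=((5,130,90),(16,255,255),(195,95,225,180)),blue=((105,110,40),(125,255,255),(410,50,470,210)),head=((105,110,40),(125,255,255),(140,90,195,190)),yel=((20,150,80),(35,255,255),(0,110,60,190)),red=((0,130,60),(5,255,255),(0,90,60,190)))
for n,(lo,hi,roi) in B.items():
    for A,r in blobs(mask(c,lo,hi,roi),20): print(n,A,cv2.boxPoints(r).round(1).tolist())
E
```

```text
row 90 [(230, 43), (282, 52), (304, 65), (307, 37), (312, 63)]
row 100 [(231, 44), (278, 58), (304, 75), (308, 34), (312, 64)]
row 125 [(204, 94), (212, 80), (217, 126), (232, 37), (270, 43), (304, 74), (308, 33), (312, 53)]
row 140 [(205, 100), (213, 74), (217, 112), (233, 36), (266, 42), (305, 68)]
row 90 [(304, 65), (307, 37), (312, 63), (332, 62), (342, 44), (404, 117), (419, 91), (423, 99), (429, 50), (454, 70)]
row 100 [(304, 75), (308, 34), (312, 64), (332, 63), (341, 74), (404, 137), (418, 91), (422, 97), (429, 49), (453, 70)]
row 110 [(304, 73), (308, 33), (312, 62), (332, 64), (341, 81), (403, 119), (417, 92), (421, 92), (428, 51), (452, 68)]
row 165 [(341, 87), (385, 49), (401, 171), (414, 95), (418, 96), (424, 49), (448, 63)]
row 180 [(340, 84), (378, 36), (400, 176), (413, 93), (417, 94), (423, 50), (446, 67)]
col 60 [(75, 52), (113, 185), (178, 123), (181, 71), (203, 75)]
col 140 [(72, 65), (133, 45), (150, 45), (154, 66), (174, 31), (201, 49)]
col 225 [(69, 50), (148, 141)]
col 330 [(66, 59), (75, 70), (85, 60), (126, 60), (135, 41), (138, 78), (141, 34), (145, 35), (1
[... 414 characters left out ...]
00030517578], [232.6999969482422, 146.39999389648438]]
pad 619.0 [[203.0, 107.19999694824219], [214.0, 106.4000015258789], [218.89999389648438, 171.60000610351562], [207.8000030517578, 172.5]]
blue 3494.0 [[404.79998779296875, 193.39999389648438], [416.20001220703125, 64.80000305175781], [455.3999938964844, 68.30000305175781], [444.0, 196.89999389648438]]
head 2190.0 [[151.60000610351562, 103.19999694824219], [184.3000030517578, 100.0], [192.1999969482422, 178.6999969482422], [159.5, 182.0]]
yel 410.0 [[3.9000000953674316, 132.0], [25.0, 131.60000610351562], [26.0, 179.89999389648438], [4.900000095367432, 180.39999389648438]]
red 114.0 [[0.0, 175.0], [0.0, 142.0], [7.0, 142.0], [7.0, 175.0]]
```

```bash
python3 - <<'E'
from h import *
c=np.load("w2.npy",allow_pickle=True).item()
def p(n,uv,z): print(n,cast(c,uv,z)[:,:2].round(1).tolist())
p("base+x?edge",[(60,75),(140,72),(225,69),(380,64)],12)
p("base other",[(60,203),(140,201)],12)
p("slab edge",[(230.5,90),(231.3,100),(232.2,125),(233.2,140)],22)
p("A end low",[(304,95),(304.3,125)],22); p("A end top",[(307.7,95),(308,125)],58); p("A far end",[(419,90),(417,110)],58)
p("B far end",[(414,165),(413,180)],58)
p("noses A -y, +y",[(341.3,105),(403.5,105)],86);p("noses B",[(340.5,172),(400.5,172)],86)
p("A sides top58",[(330,75),(400,73),(330,135),(400,133)],58)
p("B sides",[(330,138.5),(400,136.5),(400,193.5),(380,194)],58)
p("jaw face top",[(429,95),(428,110),(424,165),(423,180)],67)
p("pad face ",[(214,106.4),(218.9,171.6)],52)
p("yel", [(4,132),(25,132),(26,180),(5,180)],145)
s=bot.sense();print(s["tcp_pos"])
E
```

```text
base+x?edge [[442.8, -260.7], [439.5, -183.1], [436.2, -101.1], [430.7, 47.7]]
base other [[570.6, -279.4], [567.8, -194.7]]
slab edge [[456.0, -95.0], [465.1, -94.5], [488.5, -94.3], [502.9, -93.6]]
A end low [[460.0, -25.1], [488.0, -24.1]]
A end top [[461.3, -24.3], [486.5, -23.4]]
A far end [[456.6, 70.8], [473.1, 70.8]]
B far end [[521.0, 73.1], [534.8, 73.6]]
noses A -y, +y [[469.7, 0.4], [469.4, 49.5]]
noses B [[523.2, 2.4], [522.8, 52.1]]
A sides top58 [[445.0, -5.8], [443.0, 53.3], [495.0, -3.7], [492.8, 57.9]]
B sides [[498.0, -3.6], [495.8, 58.2], [547.4, 62.9], [548.0, 44.5]]
jaw face top [[460.9, 76.3], [473.1, 76.8], [519.7, 78.5], [533.0, 79.1]]
pad face  [[471.3, -106.1], [529.2, -103.9]]
yel [[488.7, -226.6], [488.6, -213.1], [520.1, -217.8], [520.2, -231.8]]
[539.61987973 -48.49569957 240.84489521]
```

```bash
python3 - <<'E'
from h import *
c=np.load("w2.npy",allow_pickle=True).item();im=cv2.GaussianBlur(c["image"],(3,3),0).astype(float)
for k in (235,262,280,298,322):
    g=np.abs(np.gradient(im[135:250,k],axis=0)).sum(1);print(k,[(135+i,int(g[i])) for i in range(1,114) if g[i]>20 and g[i]>=g[i-1] and g[i]>g[i+1]])
print("body front top",cast(c,[(280,150.5),(280,152)],236.3)[:,:2],"nose front",cast(c,[(280,212)],264.3)[:,:2])
toolmove((498.3,-52),92.2)
E
```

```text
235 [(143, 131), (151, 35), (246, 74)]
262 [(143, 140), (151, 35), (160, 66), (202, 68), (210, 46), (230, 30)]
280 [(143, 78), (151, 35), (160, 63), (203, 67), (210, 42), (230, 30), (246, 68)]
298 [(143, 72), (151, 34), (161, 63), (203, 63), (211, 44), (231, 27)]
322 [(138, 72), (141, 22), (144, 31), (151, 34), (246, 79)]
body front top [[489.35852367 -48.36342035]
 [489.96583636 -48.35881553]] nose front [[507.41379914 -48.30468448]]
tcp [539.6 -48.5 240.8] tool units [ 0.827 -0.064 -0.   ]
tool y ang 90.41
yaw units -0.298
```

```bash
python3 -m creep '[18,0.41,-0.03,0,0, 18,0.417,-0.034,0,0, 18,0,0,0,-0.3, 18,0,0,0.7,0, 18,0,0,0.7,0, 18,0,0,0.7,0, 18,0,0,0.7,0, 18,0,0,0,0, 18,0,0,0,0, 18,0,0,0,0]' 20
python3 - <<'E'
from h import *
toolmove((498.3,-52),92.2,62.6)
c=viewer.camera("wrist");cv2.imwrite("pics/w3.png",c["image"])
E
```

```text
clock: 7.8
tcp_pos: [499.2, -52.4, 102.1]
orientation: [-0.019, 1.0, -0.0, 0.001]
ft_force: [0.6, 0.1, -1.2]
finger_gap: 24.2
grasp_force: 19.9
tcp [499.2 -52.4 102.1] tool units [0.02  0.009 0.791]
tool y ang 92.22
yaw units 0.003
```

View pics/w3.png

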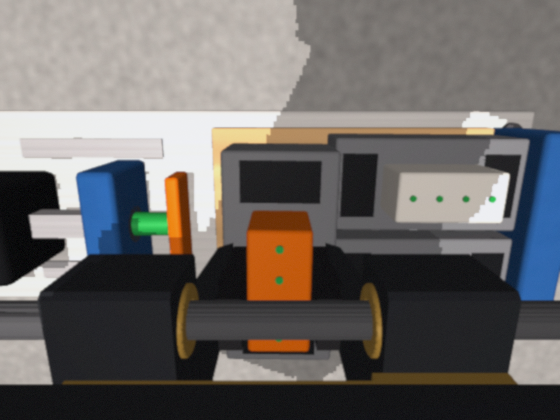

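The housing lines up with the ends of the white-nosed pair, as seen in the view at (280,145)–(340,240). I'll lower it and release.

```bash
python3 -m creep '[18,0.02,0.009,0.3,0, 18,0,0,0.3,0, 18,0,0,0.18,0, 18,0,0,0.01,0, 18,0,0,0,0, 18,0,0,0,0, 18,0,0,0,0, 40,0,0,0,0, 40,0,0,0,0, 40,0,0,0,0]' 20
python3 -m creep '[40,0,0,0,0, 40,0,0,-0.4,0, 40,0,0,-0.8,0, 40,0,0,-0.8,0, 40,-0.8,-0.5,-0.8,0, 40,-0.4,-0.5,-0.7,0, 40,0,0,0,0, 40,0,0,0,0, 40,0,0,0,0, 40,0,0,0,0]' 20
python3 - <<'E'
from h import *
c=viewer.camera("wrist");cv2.imwrite("pics/w4.png",c["image"]);np.save("w4.npy",c,allow_pickle=True)
E
```

```text
clock: 9.1
tcp_pos: [497.4, -51.8, 61.3]
orientation: [-0.019, 1.0, -0.0, 0.0]
ft_force: [-0.1, -0.4, -0.3]
finger_gap: 39.8
grasp_force: 0.0
clock: 10.35
tcp_pos: [558.8, -98.9, 235.7]
orientation: [-0.019, 1.0, 0.0, -0.001]
ft_force: [-0.5, -0.3, -0.1]
finger_gap: 40.3
grasp_force: 0.0
```

View pics/w4.png

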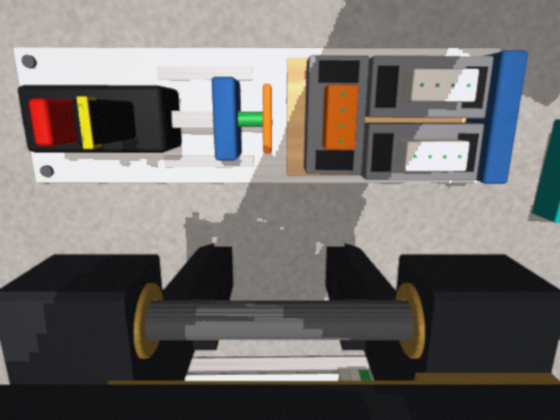

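Good: the orange-nosed housing lies flat at (338,115) between the slab edge and the white-nosed ends. The trigger is at (41,122), the grip at (85,122) and the pad at (267,118). Next I'll measure the grip and trigger.

```bash
python3 - <<'E'
from h import *
c=np.load("w4.npy",allow_pickle=True).item();im=cv2.GaussianBlur(c["image"],(3,3),0).astype(float)
O=np.array([499.5,-82.]);a=np.radians(2.2);Rc=np.array([[np.cos(a),np.sin(a)],[-np.sin(a),np.cos(a)]])
def p(n,uv,z): P=cast(c,uv,z)[:,:2];print(n,"w",P.round(1).tolist(),"clamp",((P-O)@Rc.T).round(1).tolist())
def edges(line,off,th=25):
    g=np.abs(np.gradient(line,axis=0)).sum(1);return [(off+i,int(g[i])) for i in range(1,len(g)-1) if g[i]>th and g[i]>=g[i-1] and g[i]>g[i+1]]
for r in (110,122,135): print(r,edges(im[r,15:130],15),edges(im[r,200:400],200))
for n,lo,hi,roi,z in [("red",(0,150,130),(5,255,255),(15,80,80,170),143),("yel",(20,150,80),(35,255,255),(60,80,110,170),145),("nose",(5,130,90),(18,255,255),(310,70,370,160),86),("pad",(5,130,90),(18,255,255),(255,70,280,160),52)]:
    for A,r in blobs(mask(c,lo,hi,roi),20): 
        b=cv2.boxPoints(r);print(n,A,b.round(1).tolist());p(n,b,z);p(n+" ctr",[r[0]],z)
for k in (40,85,340): print(k,edges(im[40:190,k],40))
p("jaw",[(497,60),(485,180)],67); p("slab",[(288,60),(287,100),(287,170)],22)
p("base edges",[(100,48),(100,182)],12)
E
```

```text
110 [(21, 118), (30, 62), (48, 33), (72, 26), (78, 118), (88, 120)] [(212, 125), (235, 57), (240, 160), (262, 88), (271, 102), (286, 42), (293, 38), (305, 74), (308, 40), (323, 44), (327, 48), (340, 57), (344, 59), (357, 55), (365, 42), (369, 39)]
122 [(22, 116), (32, 62), (49, 34), (74, 28), (79, 114), (90, 125)] [(212, 99), (235, 47), (237, 47), (262, 88), (272, 112), (286, 91), (304, 77), (308, 35), (322, 44), (326, 43), (356, 56)]
135 [(25, 126), (34, 61), (51, 35), (76, 30), (81, 108), (92, 125)] [(213, 111), (235, 55), (241, 182), (262, 95), (272, 105), (282, 54), (285, 47), (304, 76), (307, 40), (322, 45), (326, 47), (355, 54), (363, 39), (368, 43), (373, 60), (393, 63)]
red 766.0 [[28.100000381469727, 99.5999984741211], [45.599998474121094, 96.69999694824219], [53.5, 144.1999969482422], [36.0, 147.1999969482422]]
red w [[492.6, -258.1], [490.4, -247.0], [519.7, -245.6], [522.0, -257.1]] clamp [[-13.6, -175.8], [-15.4, -164.5], [13.9, -164.2], [15.8, -175.8]]
red ctr w [[506.0, -251.9]] clamp [[-0.1, -170.1]]
yel 583.0 [[75.30000305175781, 96.19999694824219], [93.5, 93.9000015
[... 812 characters left out ...]
, -25.9], [29.1, -26.2], [29.1, -33.3]]
pad ctr w [[500.2, -111.5]] clamp [[-0.5, -29.5]]
40 [(47, 51), (85, 175), (98, 61), (145, 55), (152, 203), (167, 71), (173, 67), (181, 56)]
85 [(47, 52), (85, 175), (96, 109), (148, 117), (152, 137), (158, 61), (182, 55)]
340 [(48, 53), (55, 73), (60, 67), (82, 62), (84, 56), (108, 28), (111, 25), (124, 43), (127, 45), (139, 58), (143, 53), (149, 65), (170, 63), (175, 64), (182, 49)]
jaw w [[447.5, 72.2], [545.1, 80.3]] clamp [[-46.1, 156.0], [51.8, 160.5]]
slab w [[448.4, -94.7], [483.7, -94.1], [550.1, -91.2]] clamp [[-51.6, -10.7], [-16.3, -11.5], [50.2, -11.1]]
base edges w [[443.4, -270.9], [571.5, -281.9]] clamp [[-63.3, -186.6], [64.2, -202.5]]
```

```bash
python3 - <<'E'
from h import *
c=np.load("w4.npy",allow_pickle=True).item();im=cv2.GaussianBlur(c["image"],(3,3),0).astype(float)
O=np.array([499.5,-82.]);a=np.radians(2.2);Rc=np.array([[np.cos(a),np.sin(a)],[-np.sin(a),np.cos(a)]])
def edges(line,off,th=25):
    g=np.abs(np.gradient(line,axis=0)).sum(1);return [(off+i,int(g[i])) for i in range(1,len(g)-1) if g[i]>th and g[i]>=g[i-1] and g[i]>g[i+1]]
def p(n,uv,z): P=cast(c,uv,z)[:,:2];print(n,((P-O)@Rc.T).round(1).tolist())
for k in (315,332,352,380,400,440,470): print(k,edges(im[40:80,k],40,15),edges(im[150:190,k],150,15))
for k in (200,260,380,450): p("base",[(k,48)],12)
p("c top edges z58",[(340,55),(340,175)],58);p("A/B",[(440,55),(440,180)],58)
p("slab",[(297,56),(297,175)],22)
E
```

```text
315 [(48, 60), (54, 91), (62, 34)] [(170, 36), (175, 48), (182, 48)]
332 [(48, 50), (55, 72), (60, 63)] [(170, 64), (175, 65), (182, 53)]
352 [(48, 55), (55, 72), (60, 67)] [(170, 44), (175, 68), (182, 49)]
380 [(48, 52), (55, 73), (65, 66)] [(171, 66), (179, 67), (184, 26)]
400 [(48, 54), (55, 69)] [(173, 48), (179, 16), (184, 36)]
440 [(48, 55), (55, 66), (69, 78)] [(170, 105), (180, 18), (184, 38)]
470 [(48, 54), (56, 35), (65, 72), (68, 160)] [(171, 100), (180, 24)]
base [[-63.3, -93.0]]
base [[-63.3, -36.8]]
base [[-63.3, 75.6]]
base [[-63.3, 141.2]]
c top edges z58 [[-51.0, 31.2], [48.9, 35.4]]
A/B [[-51.0, 113.5], [53.5, 125.3]]
slab [[-55.0, -2.5], [55.2, -1.1]]
```

```bash
python3 - <<'E'
import cv2
i=cv2.imread("pics/w4.png")[40:190,270:530];cv2.imwrite("pics/w4c.png",cv2.resize(i,None,fx=3,fy=3,interpolation=cv2.INTER_CUBIC))
E
```

```text
(no output)
```

View pics/w4c.png

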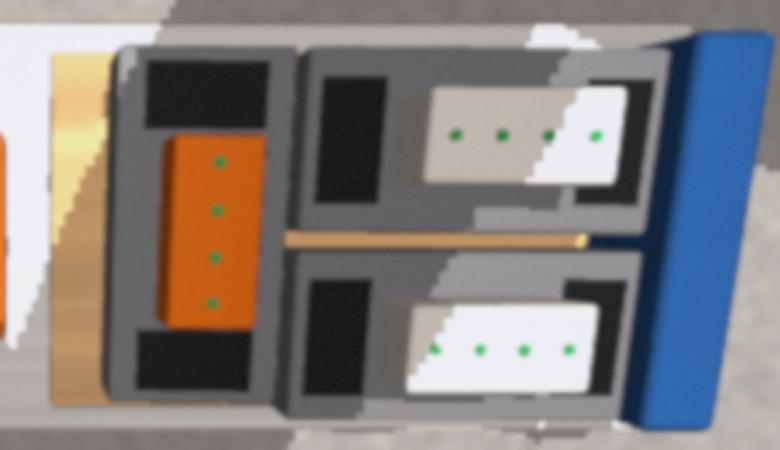

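The crop shows the housing lying square, within about 1 mm of centre and just short of the white-nosed ends. Next I'll move over the grip and trigger.

```bash
python3 -m creep '[88,0.293,-0.685,0,0, 88,0.293,-0.685,0,0, 88,0.293,-0.685,0,0, 88,0.293,-0.685,0,0, 88,0,0,0,0, 88,0,0,0.7,0, 88,0,0,0.7,0, 88,0,0,0.7,0, 88,0,0,0.69,0, 88,0,0,0,0]' 30
python3 - <<'E'
from h import *
toolmove((505.5,-238),92.2,96)
c=viewer.camera("wrist");cv2.imwrite("pics/w5.png",c["image"]);np.save("w5.npy",c,allow_pickle=True)
E
```

```text
clock: 11.65
tcp_pos: [505.3, -236.9, 94.9]
orientation: [-0.02, 1.0, 0.002, -0.002]
ft_force: [0.1, -0.3, 1.5]
finger_gap: 87.9
grasp_force: 0.0
tcp [ 505.3 -236.9   94.9] tool units [-0.004 -0.022 -0.022]
tool y ang 92.25
yaw units 0.008
```

View pics/w5.png

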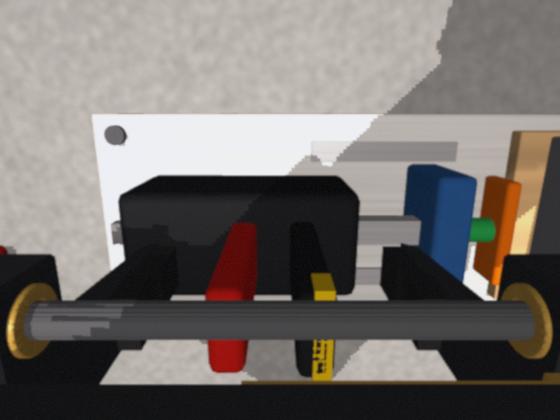

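The red trigger at (230,300) and the grip at (320,300) stand between the fingers. The pad, green stem (482,230) and jaw head stay visible. I'll close gently and use the forces to centre.

```bash
python3 -m creep '[46,0,-0.04,0,0, 46,0,0,0,0, 46,0,0,0,0, 46,0,0,0,0, 42,0,0,0,0, 42,0,0,0,0, 40,0,0,0,0, 40,0,0,0,0, 40,0,0,0,0, 40,0,0,0,0]' 30
python3 - <<'E'
from h import *
s=bot.sense();print(s["tcp_pos"],s["finger_gap"],s["grasp_force"],s["ft_force"])
c=viewer.camera("wrist");cv2.imwrite("pics/w6.png",c["image"]);np.save("w6.npy",c,allow_pickle=True)
hsv=cv2.cvtColor(c["image"],cv2.COLOR_BGR2HSV)
for n in ("w5","w6"):
    d=np.load(n+".npy",allow_pickle=True).item()
    for nm,lo,hi,roi in [("green",(50,150,50),(75,255,255),(420,180,560,260)),("pad",(5,150,90),(18,255,255),(470,160,540,290)),("red",(0,150,60),(5,255,255),(180,210,300,300))]:
        for A,r in blobs(mask(d,lo,hi,roi),20)[:1]: print(n,nm,A,cv2.boundingRect(cv2.boxPoints(r).astype(int)))
E
```

```text
clock: 12.95
tcp_pos: [506.0, -239.8, 96.7]
orientation: [-0.019, 1.0, 0.001, -0.0]
ft_force: [-0.2, 5.5, 1.6]
finger_gap: 40.0
grasp_force: 2.6
[ 505.96146714 -239.78070703   96.66860096] 40.00719117308255 2.6123006726265885 [-0.21622638  5.50726773  1.57104603]
w5 green 444.0 (469, 216, 27, 27)
w5 pad 2813.0 (471, 175, 52, 113)
w5 red 2748.5 (205, 223, 52, 77)
w6 green 424.0 (473, 214, 27, 26)
w6 pad 2203.5 (477, 172, 50, 87)
w6 red 2738.5 (215, 220, 48, 80)
```

```bash
python3 -m creep '[40,0,0.02,0,0, 36.5,0,0.035,0,0, 33,0,0.035,0,0, 29.5,0,0.035,0,0, 27,0,0.025,0,0, 27,0,0,0,0, 27,0,0,0,0, 27,0,0,0,0, 27,0,0,0,0, 27,0,0,0,0]' 30
cat >> h.py <<'E'
def look(name):
    s=bot.sense();print(s["clock"],s["tcp_pos"].round(1),s["finger_gap"].round(2),s["grasp_force"].round(1),s["ft_force"].round(1))
    d=viewer.camera("wrist");cv2.imwrite(f"pics/{name}.png",d["image"]);np.save(name+".npy",d,allow_pickle=True)
    for nm,lo,hi,roi in [("green",(50,150,50),(75,255,255),(420,180,560,260)),("pad",(5,150,90),(18,255,255),(440,150,560,290)),("red",(0,150,60),(5,255,255),(180,200,300,300)),("head",(105,110,40),(125,255,255),(380,140,540,280))]:
        for A,r in blobs(mask(d,lo,hi,roi),20)[:1]: print(name,nm,A,cv2.boundingRect(cv2.boxPoints(r).astype(int)))
E
python3 -c "
from h import *
look('w7')"
```

```text
clock: 14.25
tcp_pos: [505.7, -233.3, 96.7]
orientation: [-0.019, 1.0, -0.0, 0.0]
ft_force: [1.2, -5.1, -3.3]
finger_gap: 27.1
grasp_force: 3.7Traceback (most recent call last):
  File "<string>", line 3, in <module>
    look('w7')
    ~~~~^^^^^^
  File "h.py", line 30, in look
    s=bot.sense();print(s["clock"],s["tcp_pos"].round(1),s["finger_gap"].round(2),s["grasp_force"].round(1),s["ft_force"].round(1))
                                                         ^^^^^^^^^^^^^^^^^^^^^
AttributeError: 'float' object has no attribute 'round'
```

```bash
sed -i 's/s\["finger_gap"\].round(2),s\["grasp_force"\].round(1)/round(s["finger_gap"],2),round(s["grasp_force"],1)/' h.py; python3 -c "
from h import *
look('w7')"
python3 -m creep '[30,0,-0.03,0,0, 33.5,0,-0.035,0,0, 37,0,-0.035,0,0, 41,0,-0.035,0,0, 41,0,0,0,0, 37,0,0.035,0,0, 33,0,0.035,0,0, 29,0,0.035,0,0, 26.5,0,0.03,0,0, 26.5,0,0,0,0]' 30
python3 -c "
from h import *
look('w8')"
```

```text
14.25 [ 505.7 -233.3   96.7] 27.1 3.7 [ 1.2 -5.1 -3.3]
w7 green 409.0 (486, 216, 24, 23)
w7 pad 3085.0 (481, 171, 58, 113)
w7 red 2455.5 (234, 220, 41, 80)
w7 head 5293.0 (413, 161, 81, 100)
clock: 15.55
tcp_pos: [505.7, -233.1, 96.7]
orientation: [-0.019, 1.0, -0.0, -0.0]
ft_force: [-1.0, 0.1, -0.2]
finger_gap: 26.5
grasp_force: 6.0
15.55 [ 505.7 -233.1   96.7] 26.52 6.0 [-1.   0.1 -0.2]
w8 green 372.0 (510, 216, 22, 23)
w8 pad 3380.0 (501, 172, 61, 113)
w8 red 2423.0 (235, 219, 42, 81)
w8 head 5900.5 (426, 159, 93, 115)
```

```bash
cat >> h.py <<'E'
O=np.array([499.5,-82.]);_a=np.radians(2.2);Rc=np.array([[np.cos(_a),np.sin(_a)],[-np.sin(_a),np.cos(_a)]])
def stem(d):
    m=mask(d,(50,120,40),(75,255,255),(420,170,560,260)); rs=np.where(m.sum(1)>255*5)[0]
    h=[];p=[]
    for r in rs[2:-2]:
        cs=np.where(m[r])[0]; 
        h.append(((cast(d,[(cs[0]-.5,r)],64)[0,:2]-O)@Rc.T)[1]); p.append(((cast(d,[(cs[-1]+.5,r)],44)[0,:2]-O)@Rc.T)[1])
    a,b=np.median(h),np.median(p);print("head front y %.1f (jaw %.1f) pad back y %.1f stem %.1f"%(a,a+70,b,b-a));return a,b
E
python3 -c "
from h import *
for n in ('w5','w6','w7','w8'): stem(np.load(n+'.npy',allow_pickle=True).item())"
```

```text
head front y -57.6 (jaw 12.4) pad back y -33.3 stem 24.4
head front y -57.5 (jaw 12.5) pad back y -33.2 stem 24.3
head front y -45.1 (jaw 24.9) pad back y -20.7 stem 24.4
head front y -32.8 (jaw 37.2) pad back y -8.1 stem 24.7
```

```bash
python3 -m creep '[30,0,-0.035,0,0, 33.5,0,-0.035,0,0, 37,0,-0.035,0,0, 41,0,-0.035,0,0, 41,0,0,0,0, 37,0,0.035,0,0, 33,0,0.035,0,0, 29,0,0.035,0,0, 26.5,0,0.035,0,0, 26.5,0,0,0,0]' 30
python3 -c "
from h import *
look('w9');stem(np.load('w9.npy',allow_pickle=True).item())"
```

```text
clock: 16.85
tcp_pos: [505.7, -233.1, 96.7]
orientation: [-0.019, 1.0, -0.0, 0.0]
ft_force: [-0.1, 0.6, -0.7]
finger_gap: 26.7
grasp_force: 9.2
16.85 [ 505.7 -233.1   96.7] 26.66 9.2 [-0.1  0.6 -0.7]
w9 green 253.5 (531, 215, 21, 27)
w9 pad 2131.5 (527, 174, 33, 109)
w9 red 2432.5 (236, 220, 40, 80)
w9 head 6800.5 (443, 159, 100, 123)
head front y -21.3 (jaw 48.7) pad back y 1.6 stem 23.0
```

```bash
python3 -m creep '[30,0,-0.035,0,0, 33.5,0,-0.035,0,0, 37,0,-0.035,0,0, 41,0,-0.035,0,0, 41,0,0,0,0, 37,0,0.035,0,0, 33,0,0.035,0,0, 30.5,0,0.025,0,0, 28.5,0,0.02,0,0, 28.5,0,0,0,0]' 40
python3 -c "
from h import *
look('w10');stem(np.load('w10.npy',allow_pickle=True).item())"
```

```text
clock: 18.15
tcp_pos: [505.8, -234.1, 96.7]
orientation: [-0.019, 1.0, 0.0, -0.0]
ft_force: [0.5, 3.4, 1.8]
finger_gap: 28.9
grasp_force: 14.3
18.15 [ 505.8 -234.1   96.7] 28.92 14.3 [0.5 3.4 1.8]
w10 green 90.0 (545, 219, 8, 20)
w10 pad 1089.5 (539, 175, 21, 108)
w10 red 2473.0 (232, 220, 42, 80)
w10 head 6541.5 (457, 159, 94, 124)
head front y -16.1 (jaw 53.9) pad back y 3.5 stem 19.6
```

```bash
python3 - <<'E'
import cv2,numpy as np
a=cv2.imread("pics/w9.png")[140:300,400:560];b=cv2.imread("pics/w10.png")[140:300,400:560]
cv2.imwrite("pics/cmp.png",cv2.resize(np.hstack([a,b]),None,fx=2.5,fy=2.5,interpolation=cv2.INTER_CUBIC))
E
```

```text
(no output)
```

View pics/cmp.png

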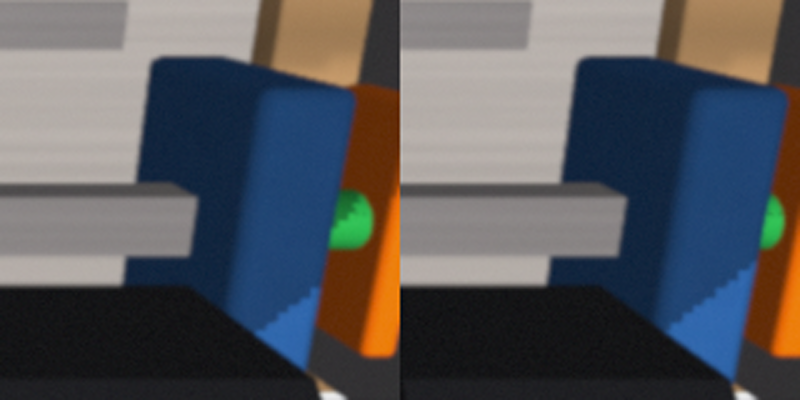

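Left is the previous stroke, right is now. The stem is shorter, with compression of about 5 mm, and the pad is seated on the housing. This stroke can't reach half travel, so I'll let the trigger back and squeeze again in stages.

```bash
python3 -m creep '[32,0,-0.035,0,0, 35.5,0,-0.035,0,0, 39,0,-0.035,0,0, 41.5,0,-0.015,0,0, 41.5,0,0,0,0, 39,0,0.025,0,0, 36,0,0.03,0,0, 33,0,0.03,0,0, 33,0,0,0,0, 33,0,0,0,0]' 40
python3 -c "
from h import *
look('w11');stem(np.load('w11.npy',allow_pickle=True).item())"
```

```text
clock: 19.45
tcp_pos: [505.9, -236.4, 96.7]
orientation: [-0.019, 1.0, -0.0, 0.0]
ft_force: [1.1, -1.9, -2.2]
finger_gap: 33.2
grasp_force: 10.5
19.45 [ 505.9 -236.4   96.7] 33.17 10.5 [ 1.1 -1.9 -2.2]
w11 green 100.5 (547, 217, 13, 23)
w11 pad 685.0 (541, 184, 18, 98)
w11 red 2590.5 (224, 217, 49, 85)
w11 head 6074.0 (463, 164, 77, 116)
head front y -16.5 (jaw 53.5) pad back y 3.6 stem 20.1
```

```bash
python3 -m creep '[32,0,0.01,0,0, 31,0,0.01,0,0, 30,0,0.01,0,0, 29,0,0.01,0,0, 28,0,0.01,0,0, 28,0,0,0,0, 28,0,0,0,0, 28,0,0,0,0, 28,0,0,0,0, 28,0,0,0,0]' 40
python3 -c "
from h import *
look('w12');stem(np.load('w12.npy',allow_pickle=True).item())
d=viewer.camera('scene');cv2.imwrite('pics/s12.png',d['image'])"
```

```text
clock: 20.75
tcp_pos: [505.8, -233.9, 96.7]
orientation: [-0.019, 1.0, -0.0, 0.0]
ft_force: [0.8, -5.5, -2.9]
finger_gap: 27.7
grasp_force: 13.8
20.75 [ 505.8 -233.9   96.7] 27.65 13.8 [ 0.8 -5.5 -2.9]
w12 pad 554.0 (545, 204, 15, 80)
w12 red 2493.0 (232, 218, 45, 84)
w12 head 6102.5 (465, 162, 74, 117)
head front y nan (jaw nan) pad back y nan stem nan
  return _methods._mean(a, axis=axis, dtype=dtype,
  ret = ret.dtype.type(ret / rcount)
```

```bash
python3 - <<'E'
from h import *
for n in ('w8','w9','w10','w11','w12'):
    d=np.load(n+'.npy',allow_pickle=True).item(); m=mask(d,(105,90,40),(125,255,255),(380,140,560,280))
    o=[]
    for r in range(190,240,3):
        cs=np.where(m[r])[0]; o.append(((cast(d,[(cs[-1]+.5,r)],64)[0,:2]-O)@Rc.T)[1])
    print(n,np.round(np.median(o),1),np.std(o).round(2),cs[-1])
i=cv2.imread("pics/w12.png")[140:300,400:560];cv2.imwrite("pics/w12c.png",cv2.resize(i,None,fx=3,fy=3))
s=cv2.imread("pics/s12.png")[190:310,180:340]
cv2.imwrite("pics/fin.png",np.hstack([cv2.resize(i,(360,360),interpolation=2),cv2.resize(s,(440,330),interpolation=2) if 0 else cv2.copyMakeBorder(cv2.resize(s,(440,330),interpolation=2),0,30,0,0,0)]))
E
```

```text
w8 -33.6 0.16 507
w9 -21.9 0.27 529
w10 -16.5 0.31 542
w11 -16.9 0.32 545
w12 -12.3 0.18 550
```

View pics/fin.png

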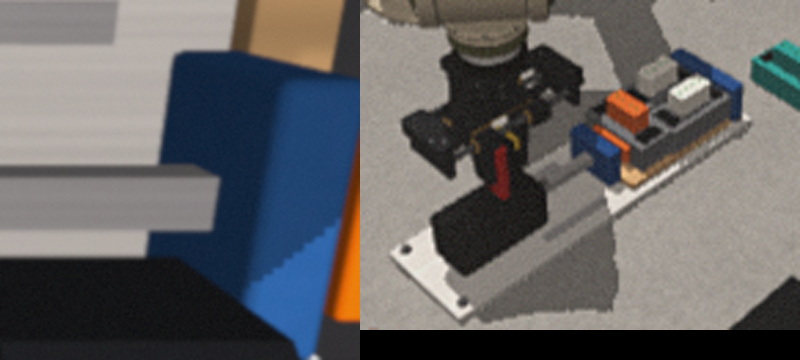

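The jaw is pressing on the housing and the layer is seated on the fixed jaw. The orange pad is right up against it in the scene view. Stem geometry and grip force put the compression at about 8–10 mm, so I'll nudge slightly and hold.

```bash
python3 -m creep '[27.3,0,0.007,0,0, 27.3,0,0,0,0, 27.3,0,0,0,0, 27.3,0,0,0,0, 27.3,0,0,0,0, 27.3,0,0,0,0, 27.3,0,0,0,0, 27.3,0,0,0,0, 27.3,0,0,0,0, 27.3,0,0,0,0]' 40
python3 - <<'E'
from h import *
s=bot.sense();print(s["tcp_pos"].round(1),s["finger_gap"],s["grasp_force"],s["ft_force"].round(1))
d=viewer.camera("wrist"); m=mask(d,(105,90,40),(125,255,255),(380,140,560,280))
print(np.median([((cast(d,[(np.where(m[r])[0][-1]+.5,r)],64)[0,:2]-O)@Rc.T)[1] for r in range(190,240,3)]))
t=viewer.camera("top")
P=lambda x,y,z:np.r_[Rc.T@np.array([x,y])+O,z]
for n,lo,hi,roi,z in [("nose c",(5,130,90),(18,255,255),(285,165,315,220),86),("pad",(5,130,90),(18,255,255),(313,165,335,220),52)]:
    for A,r in blobs(mask(t,lo,hi,roi),5)[:2]: print(n,A,((cast(t,[r[0]],z)[0,:2]-O)@Rc.T).round(1),np.round(r[1],1))
E
```

```text
clock: 22.1
tcp_pos: [505.7, -233.5, 96.7]
orientation: [-0.019, 1.0, -0.0, 0.0]
ft_force: [0.8, -5.7, -3.5]
finger_gap: 27.5
grasp_force: 14.3
[ 505.7 -233.5   96.7] 27.45673432743885 14.258556694840081 [ 0.8 -5.7 -3.5]
-11.64095143640604
nose c 82.5 [-2.8 33.9] [14.  6.]
pad 7.0 [0.2 4. ] [ 1. 17.]
```

```bash
python3 -c "
from bench import bot
print(bot.hand_in())"
```

```text
the job is handed in; nothing more can be done
None
```

I handed the job in with the trigger still held squeezed: the orange-nosed housing is laid square within about 1–2 mm of centre and pushed up against the white-nosed pair and fixed jaw, with the spring pad in by roughly 8–11 mm of its 20 mm (estimated from images and grip force); no result came back.

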